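# Loosen the hand nut two turns and swing the clamp strap off the plate

### The job

Two identical swing clamps stand on the welding table, and one of them holds a steel plate under its strap. Roll a fingertip along the knurled rim of that clamp's hand nut to loosen it two full turns, anticlockwise seen from above (the raised index bar on the nut goes round twice and ends in line with the fixed index on the short back end of the base, as it began), and only then push the upright post on the strap with a fingertip to swing the strap about a quarter turn clockwise, right off the plate. Touch and push only: grip and lift nothing, leave the plate where it lies, and leave the other clamp and everything else on the table alone.

Things in the scene. Friction and masses are not known exactly. Their poses are not given: they have to be found in the camera images.
- clamp_base: Base of the clamp that holds the plate: fixed dark steel base plate 215 x 100 x 12 mm lying on the table, its top 12 mm above the table. Origin on the underside, on the axis of the vertical stud; +x runs along the base from the stud towards its work end (two low 7 mm stops at x = 67 and 144 mm), the short back end is at x = -65 mm; z up.
- clamp_nut_centre (a point): point on the stud axis of that clamp, 54 mm above the table, at mid-height of the tight nut's rim (fixed).
- clamp_nut (a joint): turn of the hand nut of the clamp that holds the plate about its vertical stud, rad. The nut is a disc 93 mm over its 28 vertical knurl ridges (2.5 mm proud, too wide to grip across), rim from 40 to 68 mm above the table when tight; the stud end stands up to 82 mm. 0 = tight (start); grows anticlockwise seen from above, which loosens: 6.28 is one full turn; it climbs 3 mm a turn. Needs about 0.12 N m, i.e. about 2.6 N along the rim, stays where it is left.
- clamp_index (a point): outer end of the raised index bar (24 x 5 mm, light metal) on top of that nut, 42 mm from the axis. Turns and climbs with the nut. When tight it points to the base's -x end, in line with a fixed 12 x 5 mm index bar on the base there.
- clamp_strap (a joint): swing of the strap of that clamp about the same stud axis, rad. The strap is a steel bar 30 mm wide lying under the nut, 23 to 35 mm above the table, reaching 132 mm from the axis. 0 = along the base's +x, over the plate (starts at 0 to 0.12); grows clockwise seen from above up to a stop at 1.75. Needs about 0.2 N m (2 N at the post) and stays where it is left.
- clamp_post_top (a point): centre of the top of the upright round post (14 mm diameter, from 35 to 68 mm above the table, 20 mm collar at its lowest 3 mm) on that strap, 112 mm from the stud axis; moves with the strap.
- plate: loose flat steel work plate 66 x 94 x 10 mm lying on the base's work end (between the stops, centre 105 mm from the stud axis, underside 12 and top 22 mm above the table), 1 mm below the strap. Origin at the centre of its underside.
- spare_base: Base of the other clamp, with no plate; same build: fixed dark steel base plate 215 x 100 x 12 mm lying on the table, its top 12 mm above the table. Origin on the underside, on the axis of the vertical stud; +x runs along the base from the stud towards its work end (two low 7 mm stops at x = 67 and 144 mm), the short back end is at x = -65 mm; z up.
- spare_nut (a joint): turn of the other clamp's hand nut about its vertical stud, rad. The nut is a disc 93 mm over its 28 vertical knurl ridges (2.5 mm proud, too wide to grip across), rim from 40 to 68 mm above the table when tight; the stud end stands up to 82 mm. 0 = tight (start); grows anticlockwise seen from above, which loosens: 6.28 is one full turn; it climbs 3 mm a turn. Needs about 0.12 N m, i.e. about 2.6 N along the rim, stays where it is left. Must not be turned.
- spare_strap (a joint): swing of the other clamp's strap, same build; starts at 0 to 0.12. Must not be moved.
- wrench: bystander, loose on the table: adjustable wrench 52 x 226 x 14 mm; origin at the centre of its underside.
- hex_key: bystander, loose on the table: hex key 39 x 124 x 8 mm; origin at the centre of its underside.
- loose_nut: bystander, loose on the table: plain steel hexagon nut 34 x 29 x 16 mm; origin at the centre of its underside.
Not all that is in view belongs to the job. There is more than one size of the plate; the job needs the larger.

How it is judged (in metres and radians):
On the way:
1. the nut is loosened two full turns (within 40 degrees) with the strap still over the plate (value of joint clamp_nut between 11.86 and 13.27 rad and value of joint clamp_strap below 0.4 rad), for 0.1 s.
At the end, for the whole second after the job is handed in: The nut of the clamp with the plate stands two full turns loose (11.86 to 13.27 rad), its strap is swung at least 1.1 rad, clear of the plate, both are at rest; the plate lies within 12 mm of where it was and the other clamp's nut (within 0.5 rad) and strap (below 0.4 rad) are as they were (value of joint clamp_nut between 11.86 and 13.27 rad and value of joint clamp_strap above 1.1 rad and distance of plate from where it was at the start of the episode below 0.012 m and value of joint spare_nut below 0.5 rad and value of joint spare_strap below 0.4 rad and linear speed of plate below 0.02 m/s and velocity of joint clamp_strap between -0.05 and 0.05 rad/s and velocity of joint clamp_nut between -0.05 and 0.05 rad/s); the robot touches nothing.
It fails at once if the strap is pushed aside before the nut is loosened two turns (value of joint clamp_strap above 0.4 rad and value of joint clamp_nut below 11.86 rad).
It fails at once if the plate is lifted or shifted more than 15 mm (distance of plate from where it was at the start of the episode above 0.015 m).
It fails at once if the other clamp's nut or strap is moved (value of joint spare_nut above 0.5 rad or value of joint spare_strap above 0.4 rad).
It fails at once if the strap is gripped hard or rammed (over 40 N) (contact force between the fingers and clamp_strap above 40 N).
It fails at once if a bystander is moved more than 30 mm (distance of any of wrench, hex_key, loose_nut from where it was at the start of the episode above 0.03 m).
It also fails if it takes over 72 s, if anything falls off the work surface, if the arm or the gripper's body presses on something with over 40 N, if the wrist force passes 120 N, or if a joint passes its speed limit or range.

### The arm

A 6-joint arm with a two-finger parallel gripper is mounted at the origin on a cart in front of the work surface, level with it; the furniture and walls round the work are solid. World frame = base frame: x ahead of the robot, y to its left, z up, the work surface at z = 0. Lengths are in mm, angles in rad, forces in N, time in s.
With the tool pointing down it reaches from about 350 to 775 mm from the base axis. Payload 7.3 kg.
Tool frame: the origin (TCP) lies midway between the tips of the shut fingers; the grasp point (between the pads) lies 19 mm behind it; z points along the fingers, y is the line along which they close (so a half turn about z gives the same grasp; the last joint's range is limited). The gripper opens to 92 mm and grips with 3 to 60 N. Pads are 19 mm wide; open, the fingers measure 130 mm over their backs; the gripper's body (75 mm by 190 mm) begins 47 mm behind the grasp point.
Start: joints at [1.074, 0.342, 1.524, -0, 1.275, -0.146], TCP at [180.402, 493.052, 226.741] pointing down, gripper open.
Joint ranges: [-2.53, 2.53], [-0.77, 2.02], [0.04, 2.7], [-1, 4.14], [0.28, 2.66], [-3.11, 3.11]. Speed limits (rad/s): [2.57, 2.57, 3.14, 3.14, 3.14, 3.14].

### API

Orientations are given as [roll, pitch, yaw] about the fixed x, y, z axes, in that order (R = Rz(yaw) Ry(pitch) Rx(roll)).
In Python, from plant import readout, vision, order, models gives the robot as it stands. The module is installed in compiled form; this text tells all that it offers.
- The arm moves only by the tool step_arm, never from a script. Its argument "series" is text: rows parted by semicolons, each of 7 numbers parted by spaces: the gripper's target within -1 to 1 (shut at 1, half-way at 0, fully open at -1), then the shift along the tool's x, y, z each as a share of 80 mm, from -1 to 1, then the turn, a rotation vector about the tool's x, y, z each as a share of 2 pi rad, from -1 to 1. In form: jaw x y z ax ay az; .... A call has 1 to 20 rows; each row is the pose to reach, as a shift and turn from the pose commanded when the call began, along the tool's axes at that moment, turning the shorter way round; what a row does not reach only later rows make up. A row lasts 1/10 s, in which the tool goes at most 50 mm and 8.59 degrees, less where a joint would pass 70% of its speed; a pose out of reach is approached as far as the arm can. A call with a number of a shift or a turn outside -1 to 1 is refused whole. A call with a gripper value outside its range is refused whole. The fingers move at their own pace and stop on an object; the grip force is fixed at half the most. Time passes only in rows, so rows that repeat a pose let the fingers close. It gives the time, the measured TCP pose, the force, the opening and the grip force at its end, in the units of the state.
- readout.get_obs(): the state, without advancing time (a new reading comes with each control period).
- vision.capture(name): name is "side" or "top" or "wrist"; returns a dict with "frame" (384x512x3 uint8, red, green, blue), "depth" (384x512 float32, mm along the optical axis (not along the pixel's ray), 0 where there is no reading), "fovy" (degrees; the focal length in pixels is half the picture's height over the tangent of half this angle, whatever the lens; pixels are square), "cx", "cy" (the principal point, pixels), "k1" (the pictures are not rectified: a ray, as slopes to the right and down, at radius r is drawn at 1 + k1 r^2 times it, then the intrinsics apply), "rvec" (rotation vector, rad) and "tvec" (3), from world to camera coordinates, as OpenCV has them; the wrist camera has in their place "mount" (4x4, takes a point from camera to tool coordinates, whose origin is the TCP and whose axes are the flange's). Camera axes: x right, y down, z forward; pixel columns grow to the right and rows downward; lengths in mm; the calibration is good to about 2 mm. A picture is of the moment at which its call begins: read the wrist's pose just before it.
- order.close_job(): hands the job in; it is judged then, once.
Trained networks look in a picture, given as the dict that the camera call returned (one of the last four; its "shot" number tells which), for a name from the list of things; names that differ only in an ending like _2 or _b are one class to them, and where a whole thing is asked for, a point or a joint stands for the part that bears it (a point fixed in the world has none). Each returns a list of dicts, best first, with "p" (0 to 1); they miss things now and then, are a little off and sometimes report something else, mostly with a low value. They report only what shows in the picture. A call takes as long as a camera call. They do not tell look-alikes from the thing itself.
- models.look_for(picture, thing): "position" ([column, row] in pixels, amid what is visible of it).
- models.pinpoint(picture, thing): "position" ([column, row] in pixels: a listed point, or the origin of a listed thing).
The state is a dict: "time": time; "joint_positions": joint angles; "dq": joint speeds; "tau": joint torques, N m; "tool_pos": TCP position; "tcp_rot": TCP orientation; "contact_force": force on the tool from outside, world axes, zero at the start; "moment": the same for the moment, N m; "grip_width": finger opening in mm; "finger_force": force on a finger pad.
Only numpy, scipy, OpenCV 4.12 (cv2) and the standard library are available. Lean on these libraries where they do the work, as an engineer would, in place of code of your own. Each camera call takes 0.05 s, during which the arm holds its last target. There are 200 camera calls.

## Working session

There is one attempt and no reset: what is moved stays moved. The work goes in short steps, Python scripts to look and compute and a tool call to move; the robot and the scene stay as the last step left them, time stands still between calls to the robot, and variables do not carry over. Pictures are saved under pics/ and viewed, at most 10 in all, crops included, and the job is handed in when it is done.

Besides the shell and the picture viewer there is one more tool, called after "Request:" by a JSON object that holds its "method" and its "body", one argument or row to a line. step_arm: Moves the arm, as the interface text tells. Shift numbers are shares of 80 mm and turn numbers shares of 2 pi rad, none past 1 either way. Its arguments: {"type":"object","properties":{"series":{"type":"string"}},"required":["series"]}

```bash
mkdir -p pics; cat > h.py <<'E'
import numpy as np, cv2
from plant import readout, vision, order, models
from scipy.spatial.transform import Rotation as R
def K(p):
    h,w=p["frame"].shape[:2]; f=h/2/np.tan(np.radians(p["fovy"])/2)
    return np.array([[f,0,p["cx"]],[0,f,p["cy"]],[0,0,1.]]), np.array([p["k1"],0,0,0,0.])
def pose(p):  # camera->world R,t
    if "mount" in p:
        o=p["obs"]; T=np.eye(4); T[:3,:3]=R.from_euler("xyz",o["tcp_rot"]).as_matrix(); T[:3,3]=o["tool_pos"]
        M=T@np.array(p["mount"]); return M[:3,:3],M[:3,3]
    r=cv2.Rodrigues(np.array(p["rvec"],float))[0]; return r.T,-r.T@np.array(p["tvec"],float).ravel()
def ray(p,px):
    k,d=K(p); u=cv2.undistortPoints(np.array([[px]],float),k,d)[0,0]
    r,t=pose(p); return t,r@np.array([u[0],u[1],1.])
def onz(p,px,z):
    t,d=ray(p,px); return t+d*(z-t[2])/d[2]
def proj(p,X):
    k,d=K(p); r,t=pose(p); return cv2.projectPoints(np.array(X,float).reshape(-1,1,3),cv2.Rodrigues(r.T)[0],-r.T@t,k,d)[0][:,0]
def cap(n):
    o=readout.get_obs(); p=vision.capture(n); p["obs"]=o; return p
def save(p,f,box=None,s=1):
    im=p["frame"][:,:,::-1]
    if box: im=im[box[1]:box[3],box[0]:box[2]]
    cv2.imwrite("pics/"+f,cv2.resize(im,None,fx=s,fy=s,interpolation=cv2.INTER_CUBIC))
E
python3 - <<'E'
from h import *
np.set_printoptions(precision=1,suppress=True)
o=readout.get_obs(); print(o)
t=cap("top"); s=cap("side"); save(t,"top.png",s=1.5); save(s,"side.png",s=1.5)
Z={"clamp_base":0,"clamp_nut_centre":54,"clamp_index":70,"clamp_post_top":68,"plate":12,"spare_base":0}
for n in Z:
  for nm,p in(("top",t),("side",s)):
    print(n,nm,[(round(d["p"],2),np.round(d["position"]),onz(p,d["position"],Z[n])) for d in models.pinpoint(p,n)[:3]])
E
```

```text
{'time': 0.0, 'joint_positions': array([ 1.1,  0.3,  1.5, -0. ,  1.3, -0.1]), 'dq': array([-0., -0.,  0.,  0., -0., -0.]), 'tau': array([  0. , -43.1, -24.4,   0.1,   0.1,  -0. ]), 'tool_pos': array([180.2, 492.7, 226. ]), 'tcp_rot': array([-3.1, -0. ,  2.8]), 'contact_force': array([-0.2, -0. ,  0.1]), 'moment': array([-0., -0.,  0.]), 'finger_force': 0.0, 'grip_width': 91.74998653016806}
clamp_base top [(0.71, array([302., 212.]), array([ 499.3, -383.1,    0. ]))]
clamp_base side [(0.85, array([304., 200.]), array([ 495.8, -389.1,    0. ])), (0.67, array([305., 188.]), array([ 527.9, -416.8,    0. ]))]
clamp_nut_centre top [(0.57, array([309., 214.]), array([ 491.7, -393.6,   54. ]))]
clamp_nut_centre side []
clamp_index top [(0.87, array([289., 215.]), array([ 488.9, -350.3,   70. ]))]
clamp_index side [(0.94, array([292., 190.]), array([ 483.5, -340. ,   70. ]))]
clamp_post_top top [(0.95, array([360., 215.]), array([ 490.5, -498.9,   68. ]))]
clamp_post_top side [(0.66, array([345., 161.]), array([ 490.4, -499. ,   68. ]))]
plate top [(0.93, array([354., 214.]), array([ 494. , -496.9,   12. ])), (0.8, array([340., 156.]), array([ 623.9, -468.9,   12. ])), (0.32, array([304., 213.]), array([ 496.4, -386.1,   12. ]))]
plate side [(0.84, array([301., 161.]), array([ 598.9, -460.6,   12. ])), (0.68, array([340., 180.]), array([ 491.1, -493.8,   12. ])), (0.5, array([289., 188.]), array([ 539.5, -378.4,   12. ]))]
spare_base top []
spare_base side [(0.66, array([168., 220.]), array([ 622.6, -104.7,    0. ]))]
```

View pics/top.png

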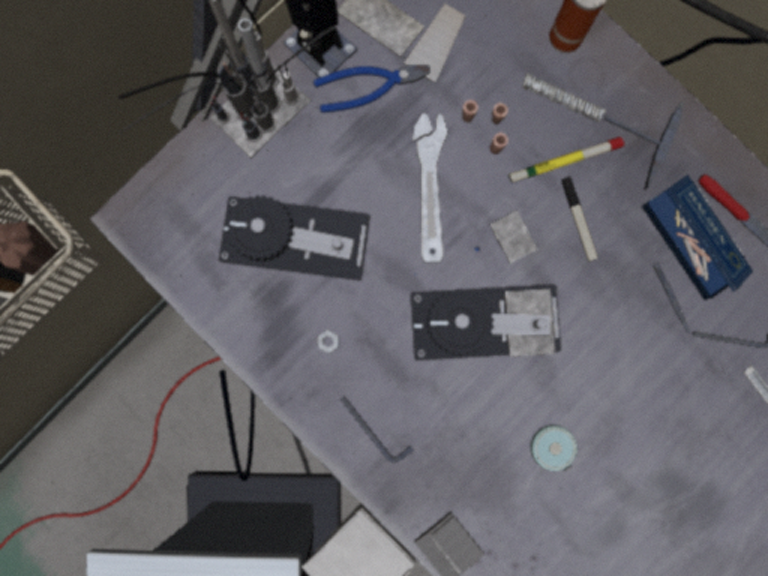

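View pics/side.png

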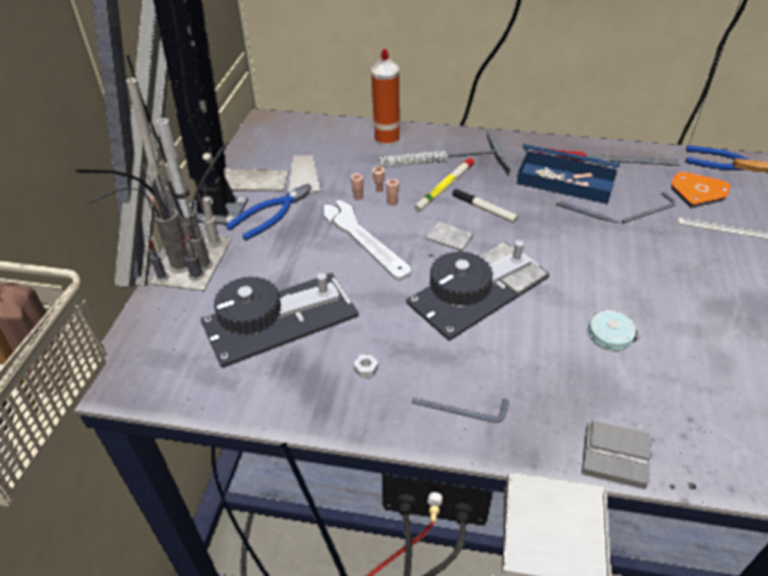

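The larger plate is under the strap of the right-hand clamp: nut at top px (308,214), plate at (354,214). The left clamp at (172,151) is bare, and the small loose plate at (343,157) is a decoy. Before moving I'll confirm this in one crop and check the heights along the way for obstacles, such as the basket on the left.

```bash
python3 - <<'E'
from h import *
np.set_printoptions(precision=3,suppress=True,linewidth=200)
o=readout.get_obs(); print(o["tcp_rot"],o["joint_positions"])
t=cap("top"); s=cap("side"); save(t,"crop.png",(265,180,385,250),6)
H={}
for p in(t,s):
    k,d=K(p); h,w=p["depth"].shape; v,u=np.mgrid[0:h:2,0:w:2]; D=p["depth"][::2,::2].ravel()
    n=cv2.undistortPoints(np.stack([u.ravel(),v.ravel()],1).astype(float).reshape(-1,1,2),k,d)[:,0]
    r,c=pose(p); X=(np.c_[n,np.ones(len(n))]*D[:,None])@r.T+c; X=X[(D>0)]
    for a in X:
        key=(int(a[0]//80),int(a[1]//80)); 
        if 0<=key[0]<10 and -8<=key[1]<9: H[key]=max(H.get(key,-999),a[2])
print("rows x=80*i, cols y from 640 down to -640")
for i in range(9,-1,-1): print(i*80,[int(H.get((i,j),-9999)) for j in range(8,-9,-1)])
k=models.pinpoint(s,"clamp_index"); print(k)
E
```

```text
[ 3.141 -0.     2.791] [ 1.074  0.342  1.524  0.     1.275 -0.146]
rows x=80*i, cols y from 640 down to -640
720 [-9999, -9999, -9999, -9999, -9999, -9999, -9999, 452, 466, 248, 88, 5, 6, 45, 47, 20, 21]
640 [-9999, -9999, -9999, -9999, -9999, -9999, 289, 370, 244, 69, 71, 16, 16, 18, 19, 20, 18]
560 [-9999, -9999, -9999, -9999, -9999, -27, 275, 277, 4, 73, 85, 69, 21, 17, 708, 710, 19]
480 [-9999, -9999, -9999, -9999, -203, -42, 273, 273, 5, 5, 6, 12, 11, 84, 71, 69, 5]
400 [-9999, -9999, -9999, -208, -197, -724, 257, -723, -9999, 16, 6, 20, 5, 71, 71, 37, 4]
320 [-9999, -9999, -347, -263, -725, -721, -722, -724, -725, 0, 5, 9, 10, 5, 4, 26, 5]
240 [-9999, -493, -419, -726, -726, -722, -725, -727, -727, -67, -9999, 5, 12, 10, 4, 29, 5]
160 [-641, -565, -721, -727, -725, -721, -640, -633, -633, -174, -631, 26, 22, 30, 29, 4, 4]
80 [-705, -722, -727, -726, -718, -721, -629, 5, 4, 5, 3, 23, 25, 31, 28, 5, 4]
0 [-724, -721, -723, -719, -728, -728, -630, -635, -9999, -9999, -325, -630, 24, -9999, 3, 1, -535]
[{'position': [292.7, 189.6], 'p': 0.95}, {'position': [243.4, 157.8], 'p': 0.24}]
```

View pics/crop.png

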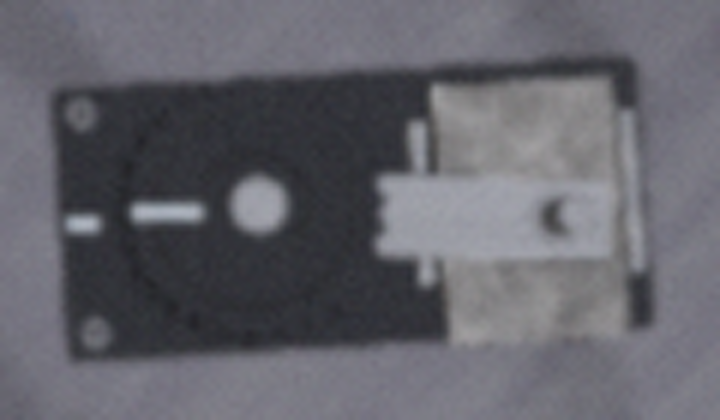

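The crop shows the right-hand clamp with the large plate under its strap: index bar at crop (165,212), stud at (258,205) and post at (557,213). The nut is at about (492,-394) and base +x runs roughly along world -y. The basket reaches about z=275, so I'll travel higher than that with the fingers shut.

Request:
{"method": "step_arm", "body": {
  "series": "1 -0.5 -0.28 -1 0 0 0; 1 -1 -0.56 -1 0 0 0; 1 -1 -0.56 -1 0 0 0"
}}

```text
time: 1.15
tool_pos: [241.7, 422.5, 309.2]
tcp_rot: [3.138, 0.002, 2.79]
contact_force: [0.5, 1.4, -0.4]
grip_width: 72.2
finger_force: 0.0
```

Request:
{"method": "step_arm", "body": {
  "series": "1 -1 -0.56 -0.5 0 0 0; 1 -1 -0.56 -0.5 0 0 0; 1 -1 -0.56 -0.5 0 0 0"
}}

```text
time: 1.45
tool_pos: [303.5, 351.2, 349.5]
tcp_rot: [3.138, 0.004, 2.785]
contact_force: [-0.3, 1.1, -0.1]
grip_width: 48.5
finger_force: 0.0
```

Request:
{"method": "step_arm", "body": {
  "series": "1 -1 -0.56 0 0 0 0; 1 -1 -0.56 0 0 0 0; 1 -1 -0.56 0 0 0 0"
}}

```text
time: 1.75
tool_pos: [361.8, 281.7, 346.3]
tcp_rot: [-3.14, 0.001, 2.786]
contact_force: [0.2, 0.9, 0.1]
grip_width: 24.7
finger_force: 0.0
```

Request:
{"method": "step_arm", "body": {
  "series": "1 -0.62 -1 0 0 0 0; 1 -0.62 -1 0 0 0 0; 1 -0.62 -1 0 0 0 0"
}}

```text
time: 2.05
tool_pos: [379.0, 189.4, 346.6]
tcp_rot: [-3.14, 0.0, 2.786]
contact_force: [0.0, -0.0, -0.4]
grip_width: 2.1
finger_force: 0.0
```

Request:
{"method": "step_arm", "body": {
  "series": "1 -0.62 -1 0 0 0 0; 1 -0.62 -1 0 0 0 0; 1 -0.62 -1 0 0 0 0"
}}

```text
time: 2.35
tool_pos: [398.4, 97.4, 346.5]
tcp_rot: [-3.141, 0.0, 2.786]
contact_force: [-1.0, 0.7, -0.4]
grip_width: 0.5
finger_force: 0.0
```

Request:
{"method": "step_arm", "body": {
  "series": "1 -0.62 -1 0 0 0 0; 1 -0.62 -1 0 0 0 0; 1 -0.62 -1 0 0 0 0"
}}

```text
time: 2.65
tool_pos: [417.7, 5.6, 346.3]
tcp_rot: [-3.141, -0.0, 2.787]
contact_force: [0.4, 0.5, 0.5]
grip_width: 0.3
finger_force: 0.0
```

Request:
{"method": "step_arm", "body": {
  "series": "1 -0.62 -1 0 0 0 0; 1 -0.62 -1 0 0 0 0; 1 -0.62 -1 0 0 0 0"
}}

```text
time: 2.95
tool_pos: [437.0, -86.2, 346.0]
tcp_rot: [-3.141, -0.001, 2.787]
contact_force: [0.7, 0.9, 0.0]
grip_width: 0.2
finger_force: 0.0
```

Request:
{"method": "step_arm", "body": {
  "series": "1 -0.62 -1 0 0 0 0; 1 -0.62 -1 0 0 0 0; 1 -0.62 -1 0 0 0 0"
}}

```text
time: 3.25
tool_pos: [456.3, -178.1, 345.7]
tcp_rot: [-3.142, -0.001, 2.788]
contact_force: [0.3, 0.3, -0.0]
grip_width: 0.5
finger_force: 0.0
```

Request:
{"method": "step_arm", "body": {
  "series": "1 -0.62 -1 0 0 0 0.25; 1 -0.62 -1 0 0 0 0.25; 1 -0.62 -1 0 0 0 0.25; 1 -0.62 -1 0 0 0 0.25; 1 -0.62 -1 0 0 0 0.25; 1 -0.62 -1 0 0 0 0.25; 1 -0.62 -1 0 0 0 0.25; 1 -0.62 -1 0 0 0 0.25; 1 -0.62 -1 0 0 0 0.25; 1 -0.62 -1 0 0 0 0.25; 1 -0.62 -1 0 0 0 0.25; 1 -0.62 -1 0 0 0 0.25"
}}

```text
time: 4.45
tool_pos: [475.2, -265.9, 346.7]
tcp_rot: [-3.141, -0.001, 1.222]
contact_force: [1.1, -0.1, -0.9]
grip_width: 0.8
finger_force: 0.0
```

Request:
{"method": "step_arm", "body": {
  "series": "1 -0.97 0.4 0.7 0 0 0.25; 1 -0.97 0.4 0.7 0 0 0.25; 1 -0.97 0.4 0.7 0 0 0.25; 1 -0.97 0.4 0.7 0 0 0.25; 1 -0.97 0.4 0.7 0 0 0.25; 1 -0.97 0.4 0.7 0 0 0.25; 1 -0.97 0.4 0.7 0 0 0.25; 1 -0.97 0.4 0.7 0 0 0.25; 1 -0.97 0.4 0.7 0 0 0.25; 1 -0.97 0.4 0.7 0 0 0.25; 1 -0.97 0.4 0.7 0 0 0.25; 1 -0.97 0.4 0.7 0 0 0.25"
}}

```text
time: 5.65
tool_pos: [478.4, -350.9, 290.7]
tcp_rot: [-3.141, 0.0, -0.348]
contact_force: [-0.2, -0.2, 0.4]
grip_width: 0.4
finger_force: 0.0
```

```bash
python3 - <<'E'
from h import *
np.set_printoptions(precision=2,suppress=True,linewidth=200)
w=cap("wrist"); o=w["obs"]; print(o["tool_pos"],o["tcp_rot"],o["joint_positions"]); save(w,"w1.png",s=1.5); print(w["mount"])
Z={"clamp_base":0,"clamp_nut_centre":54,"clamp_index":70,"clamp_post_top":68,"plate":12}
for n in Z: print(n,[(round(d["p"],2),np.round(d["position"]),onz(w,d["position"],Z[n])) for d in models.pinpoint(w,n)[:3]])
E
```

```text
[ 478.42 -350.86  290.66] [-3.14  0.   -0.35] [-0.76  0.43  1.21  0.    1.5   1.16]
[[  -0.     -0.95   -0.3    82.28]
 [   1.     -0.      0.      1.03]
 [  -0.     -0.3     0.95 -158.28]
 [   0.      0.      0.      1.  ]]
clamp_base [(0.94, array([277., 144.]), array([ 492.07, -388.63,    0.  ]))]
clamp_nut_centre [(0.72, array([279., 149.]), array([ 491.81, -388.65,   54.  ]))]
clamp_index [(0.63, array([251., 161.]), array([ 492.04, -346.02,   70.  ]))]
clamp_post_top [(0.58, array([360., 125.]), array([ 487.61, -500.93,   68.  ]))]
plate [(0.65, array([342., 122.]), array([ 491.5 , -494.03,   12.  ])), (0.65, array([306.,  39.]), array([ 619.74, -474.86,   12.  ])), (0.37, array([250., 162.]), array([ 481.82, -339.44,   12.  ]))]
```

View pics/w1.png

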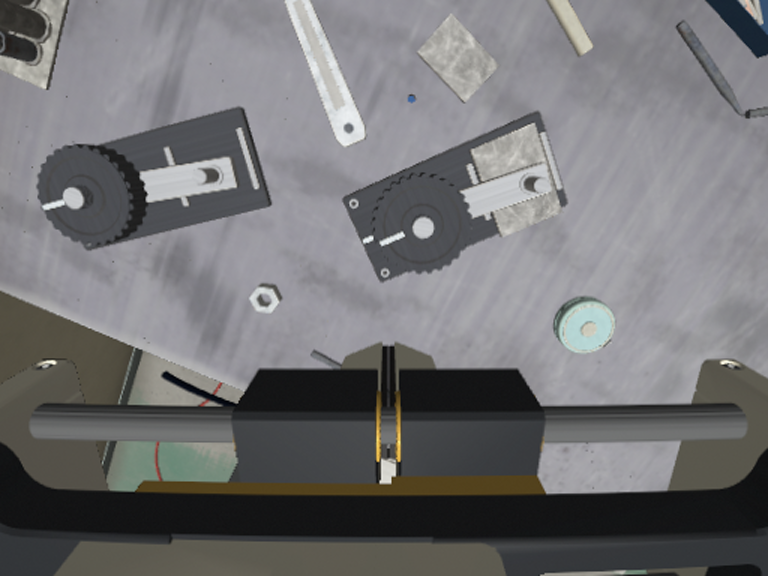

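The nut axis is at (492,-389), and the post is 112 mm away, as it should be. In the wrist view the job clamp's nut is at (423,228) and its post at (537,184). I'll descend on the nut's north side.

Request:
{"method": "step_arm", "body": {
  "series": "1 0.32 -0.68 0 0 0 0; 1 0.32 -0.68 0.5 0 0 0; 1 0.32 -0.68 1 0 0 0; 1 0.32 -0.68 1 0 0 0"
}}

```text
time: 6.35
tool_pos: [518.0, -307.9, 205.2]
tcp_rot: [-3.138, 0.011, -0.349]
contact_force: [0.0, 1.0, -0.6]
grip_width: 0.5
finger_force: 0.0
```

Request:
{"method": "step_arm", "body": {
  "series": "1 0 0 0.5 0 0 0; 1 0 0 1 0 0 0; 1 0 0 1 0 0 0"
}}

```text
time: 6.65
tool_pos: [518.1, -309.2, 127.5]
tcp_rot: [-3.139, 0.008, -0.351]
contact_force: [-0.6, 0.3, -0.7]
grip_width: 0.5
finger_force: 0.0
```

Request:
{"method": "step_arm", "body": {
  "series": "1 0 0 0.5 0 0 0; 1 0 0 1 0 0 0; 1 0 0 1 0 0 0; 1 0 0 1 0 0 0"
}}

```text
time: 7.05
tool_pos: [521.4, -311.4, 53.3]
tcp_rot: [3.141, -0.002, -0.351]
contact_force: [0.6, -0.3, 1.6]
grip_width: 0.7
finger_force: 0.0
```

```bash
python3 - <<'E'
from h import *
np.set_printoptions(precision=2,suppress=True,linewidth=200)
o=readout.get_obs();print(o["tool_pos"],o["tcp_rot"],o["contact_force"])
s=cap("side");save(s,"s2.png",(200,90,400,240),4)
t=cap("top");
for p in(s,t):print([(d["p"],d["position"],onz(p,d["position"],70)) for d in models.pinpoint(p,"clamp_index")[:2]])
E
```

```text
[ 521.4  -311.39   53.31] [ 3.14 -0.   -0.35] [ 0.55 -0.27  1.57]
[(0.77, [292.8, 191.0], array([ 480.83, -339.55,   70.  ]))]
[(0.6, [359.2, 213.9], array([ 492.26, -495.95,   70.  ]))]
```

View pics/s2.png

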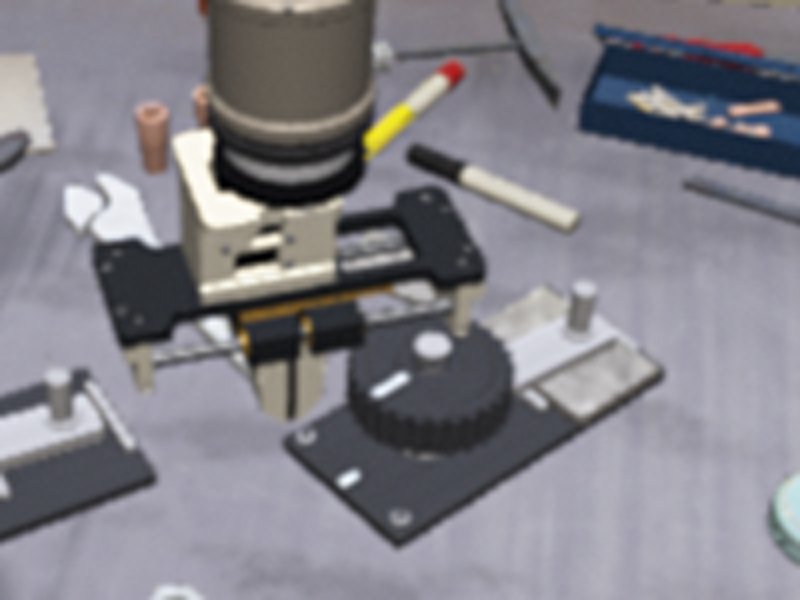

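The side crop shows shut fingers standing clear of the nut's north side, the nut with its index at crop (390,384), and the gripper body above the stud. Next I'll close in radially until I feel contact.

Request:
{"method": "step_arm", "body": {
  "series": "1 0 0.1 0.05 0 0 0; 1 0 0.18 0.05 0 0 0; 1 0 0.2 0.05 0 0 0; 1 0 0.2 0.05 0 0 0"
}}

```text
time: 7.65
tool_pos: [514.5, -325.8, 46.7]
tcp_rot: [-3.141, 0.0, -0.352]
contact_force: [0.6, -0.9, -0.1]
grip_width: -0.1
finger_force: 0.0
```

Request:
{"method": "step_arm", "body": {
  "series": "1 0 0.02 0 0 0 0; 1 0 0.03 0 0 0 0; 1 0 0.03 0 0 0 0"
}}

```text
time: 7.95
tool_pos: [513.9, -327.5, 46.7]
tcp_rot: [-3.141, 0.0, -0.351]
contact_force: [0.9, -0.5, 0.1]
grip_width: 0.6
finger_force: 0.0
```

Request:
{"method": "step_arm", "body": {
  "series": "1 0 0.02 0 0 0 0; 1 0 0.03 0 0 0 0; 1 0 0.03 0 0 0 0"
}}

```text
time: 8.25
tool_pos: [513.3, -329.1, 46.7]
tcp_rot: [-3.14, 0.0, -0.351]
contact_force: [1.3, 4.4, 1.6]
grip_width: 0.3
finger_force: 2.3
```

Request:
{"method": "step_arm", "body": {
  "series": "1 0 0.02 -0.02 0 0 0; 1 0 0.03 -0.02 0 0 0; 1 0 0.03 -0.02 0 0 0"
}}

```text
time: 8.55
tool_pos: [512.8, -329.7, 47.5]
tcp_rot: [-3.138, 0.001, -0.351]
contact_force: [5.1, 8.8, -3.0]
grip_width: 0.3
finger_force: 5.0
```

Request:
{"method": "step_arm", "body": {
  "series": "1 0 0.03 0 0 0 0; 1 0 0.03 0 0 0 0"
}}

```text
time: 8.75
tool_pos: [512.5, -330.2, 47.6]
tcp_rot: [-3.135, 0.002, -0.351]
contact_force: [7.9, 15.7, 0.6]
grip_width: 0.4
finger_force: 8.6
```

Request:
{"method": "step_arm", "body": {
  "series": "1 -0.103 0.007 0 0 0 -0.0222; 1 -0.203 0.029 0 0 0 -0.0444; 1 -0.3 0.064 0 0 0 -0.0667; 1 -0.391 0.112 0 0 0 -0.0889; 1 -0.474 0.172 0 0 0 -0.1111; 1 -0.548 0.244 0 0 0 -0.1333; 1 -0.548 0.244 0 0 0 -0.1333"
}}

```text
time: 9.45
tool_pos: [461.0, -334.5, 47.5]
tcp_rot: [-3.133, 0.002, 0.491]
contact_force: [-3.1, 11.1, 4.9]
grip_width: 0.3
finger_force: 6.1
```

```bash
cat > idx.py <<'E'
from h import *
np.set_printoptions(precision=2,suppress=True,linewidth=200)
C=np.array([492,-389.]); a0=np.pi/2
import sys
o=readout.get_obs();print(o["tool_pos"],o["tcp_rot"][2],"F",o["contact_force"],"q6",o["joint_positions"][5], "r",np.hypot(*(o["tool_pos"][:2]-C)),"az",np.degrees(np.arctan2(*(o["tool_pos"][:2]-C)[::-1])))
z=float(sys.argv[1]) if len(sys.argv)>1 else 70
for n in("side","top","wrist"):
    p=cap(n)
    for d in models.pinpoint(p,"clamp_index")[:3]:
        X=onz(p,d["position"],z)
        v=X[:2]-C
        if np.hypot(*v)<75: print(n,round(d["p"],2),np.round(d["position"]),X[:2],"r",np.hypot(*v),"ang",np.degrees(np.arctan2(v[1],v[0])))
    if len(sys.argv)>2 and sys.argv[2]==n: save(p,sys.argv[3],tuple(map(int,sys.argv[4].split(","))),4)
E
python3 idx.py 70 side s3.png 240,150,360,230
```

```text
[ 461.   -334.54   47.46] 0.4909534258405912 F [-3.1  11.1   4.85] q6 0.31632994314777585 r 62.66771574515515 az 119.64490690334162
side 0.62 [308. 195.] [ 453.16 -359.21] r 48.94629804332163 ang 142.5124685167917
```

View pics/s3.png

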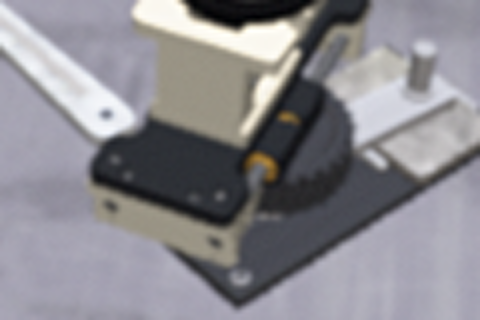

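It turned with the finger: the index moved from about 92° to about 142°. I'll continue with 90° arcs.

Request:
{"method": "step_arm", "body": {
  "series": "1 -0.103 0.007 0 0 0 -0.0222; 1 -0.203 0.029 0 0 0 -0.0444; 1 -0.3 0.064 0 0 0 -0.0667; 1 -0.391 0.112 0 0 0 -0.0889; 1 -0.474 0.172 0 0 0 -0.1111; 1 -0.548 0.244 0 0 0 -0.1333; 1 -0.611 0.325 0 0 0 -0.1556; 1 -0.663 0.414 0 0 0 -0.1778; 1 -0.701 0.51 0 0 0 -0.2; 1 -0.726 0.609 0 0 0 -0.2222; 1 -0.737 0.712 0 0 0 -0.2444; 1 -0.737 0.737 0 0 0 -0.25"
}}

```text
time: 10.95
tool_pos: [437.1, -418.3, 48.0]
tcp_rot: [-3.139, -0.002, 2.062]
contact_force: [-7.2, -0.6, 2.1]
grip_width: 0.6
finger_force: 3.5
```

```bash
python3 idx.py 71
```

```text
[ 437.13 -418.31   47.99] 2.0618712562296215 F [-7.21 -0.6   2.05] q6 -1.3779172445200116 r 62.205933635056724 az -151.89290708776036
side 0.75 [325. 181.] [ 463.24 -415.07] r 38.81766057540523 ang -137.80183174625307
```

Request:
{"method": "step_arm", "body": {
  "series": "1 -0.1 0.027 0 0 0 -0.0222; 1 -0.198 0.048 0 0 0 -0.0444; 1 -0.292 0.082 0 0 0 -0.0667; 1 -0.38 0.129 0 0 0 -0.0889; 1 -0.461 0.188 0 0 0 -0.1111; 1 -0.533 0.257 0 0 0 -0.1333; 1 -0.594 0.336 0 0 0 -0.1556; 1 -0.644 0.423 0 0 0 -0.1778; 1 -0.682 0.515 0 0 0 -0.2; 1 -0.706 0.612 0 0 0 -0.2222; 1 -0.717 0.712 0 0 0 -0.2444; 1 -0.717 0.737 0 0 0 -0.25"
}}

```text
time: 12.45
tool_pos: [519.6, -444.7, 49.4]
tcp_rot: [-3.132, -0.0, -2.651]
contact_force: [2.6, -12.4, -2.1]
grip_width: 0.6
finger_force: 5.8
```

```bash
python3 idx.py 72
```

```text
[ 519.55 -444.66   49.42] -2.650649267257463 F [  2.62 -12.42  -2.05] q6 -2.8788812078047665 r 62.108782076454176 az -63.66684776581043
side 0.64 [309. 168.] [ 515.05 -412.63] r 33.008693605027965 ang -45.71265123128515
top 0.75 [322. 199.] [ 523.71 -417.76] r 42.81112289907167 ang -42.205370380873084
```

Request:
{"method": "step_arm", "body": {
  "series": "1 0 -0.15 0 0 0 0; 1 0 -0.15 0 0 0 0.02; 1 0 -0.15 0 0 0 0.04; 1 0 -0.15 0 0 0 0.06; 1 0 -0.15 0 0 0 0.08; 1 0 -0.15 0 0 0 0.1; 1 0 -0.15 0 0 0 0.12; 1 0 -0.15 0 0 0 0.14; 1 0 -0.15 0 0 0 0.16; 1 0 -0.15 0 0 0 0.18; 1 0 -0.15 0 0 0 0.2; 1 0 -0.15 0 0 0 0.22; 1 0 -0.15 0 0 0 0.24; 1 0 -0.15 0 0 0 0.25"
}}

```text
time: 14.15
tool_pos: [523.3, -451.5, 48.2]
tcp_rot: [-3.141, 0.0, 2.053]
contact_force: [0.3, -0.1, 0.7]
grip_width: 0.3
finger_force: 0.0
```

Request:
{"method": "step_arm", "body": {
  "series": "1 0 0 -0.02 0 0 0.02; 1 0 0 -0.02 0 0 0.04; 1 0 0 -0.02 0 0 0.06; 1 0 0 -0.02 0 0 0.08; 1 0 0 -0.02 0 0 0.1; 1 0 0 -0.02 0 0 0.12; 1 0 0 -0.02 0 0 0.14; 1 0 0 -0.02 0 0 0.16; 1 0 0 -0.02 0 0 0.18; 1 0 0 -0.02 0 0 0.2; 1 0 0 -0.02 0 0 0.22; 1 0 0 -0.02 0 0 0.24; 1 0 0 -0.02 0 0 0.25; 1 0.1 0 -0.02 0 0 0.25; 1 0.14 0 -0.02 0 0 0.25; 1 0.14 0 -0.02 0 0 0.25"
}}

```text
time: 15.75
tool_pos: [519.6, -444.3, 50.8]
tcp_rot: [3.132, -0.001, 0.489]
contact_force: [6.0, -11.8, -5.3]
grip_width: 0.5
finger_force: 6.1
```

Request:
{"method": "step_arm", "body": {
  "series": "1 0.103 -0.007 0 0 0 -0.0222; 1 0.203 -0.029 0 0 0 -0.0444; 1 0.3 -0.064 0 0 0 -0.0667; 1 0.391 -0.112 0 0 0 -0.0889; 1 0.474 -0.172 0 0 0 -0.1111; 1 0.548 -0.244 0 0 0 -0.1333; 1 0.611 -0.325 0 0 0 -0.1556; 1 0.663 -0.414 0 0 0 -0.1778; 1 0.701 -0.51 0 0 0 -0.2; 1 0.726 -0.609 0 0 0 -0.2222; 1 0.737 -0.712 0 0 0 -0.2444; 1 0.737 -0.737 0 0 0 -0.25"
}}

```text
time: 16.95
tool_pos: [547.0, -359.6, 51.4]
tcp_rot: [3.134, 0.005, 2.065]
contact_force: [15.5, 5.6, -0.5]
grip_width: 0.6
finger_force: 7.7
```

```bash
python3 idx.py 73
```

```text
[ 547.04 -359.62   51.36] 2.0652590558676573 F [15.5   5.64 -0.55] q6 -1.1979329051371346 r 62.38791861979117 az 28.093578685305058
side 0.68 [289. 181.] [ 507.62 -350.64] r 41.42445871915433 ang 67.84132574344947
top 0.55 [291. 203.] [ 514.76 -353.45] r 42.21634056302366 ang 57.37170201794112
wrist 0.96 [217. 236.] [ 518.93 -357.68] r 41.3066249428214 ang 49.30882659885747
```

Request:
{"method": "step_arm", "body": {
  "series": "1 0.103 -0.007 0 0 0 -0.0222; 1 0.203 -0.029 0 0 0 -0.0444; 1 0.3 -0.064 0 0 0 -0.0667; 1 0.391 -0.112 0 0 0 -0.0889; 1 0.474 -0.172 0 0 0 -0.1111; 1 0.548 -0.244 0 0 0 -0.1333; 1 0.611 -0.325 0 0 0 -0.1556; 1 0.663 -0.414 0 0 0 -0.1778; 1 0.701 -0.51 0 0 0 -0.2; 1 0.726 -0.609 0 0 0 -0.2222; 1 0.737 -0.712 0 0 0 -0.2444; 1 0.737 -0.737 0 0 0 -0.25"
}}

```text
time: 18.45
tool_pos: [461.5, -334.0, 50.2]
tcp_rot: [3.136, -0.0, -2.648]
contact_force: [-1.8, 10.4, 7.5]
grip_width: 0.4
finger_force: 5.3
```

```bash
python3 idx.py 73
```

```text
[ 461.54 -333.95   50.2 ] -2.6479102487956454 F [-1.79 10.38  7.49] q6 -2.827223706576781 r 62.91459519166385 az 118.95555093133505
side 0.92 [304. 193.] [ 459.67 -353.12] r 48.2943921175589 ang 132.01804858332966
wrist 0.63 [214. 237.] [ 458.36 -363.29] r 42.3382254097893 ang 142.610942015447
```

Request:
{"method": "step_arm", "body": {
  "series": "1 0 0.15 0 0 0 0; 1 0 0.15 0 0 0 0.02; 1 0 0.15 0 0 0 0.04; 1 0 0.15 0 0 0 0.06; 1 0 0.15 0 0 0 0.08; 1 0 0.15 0 0 0 0.1; 1 0 0.15 0 0 0 0.12; 1 0 0.15 0 0 0 0.14; 1 0 0.15 0 0 0 0.16; 1 0 0.15 0 0 0 0.18; 1 0 0.15 0 0 0 0.2; 1 0 0.15 0 0 0 0.22; 1 0 0.15 0 0 0 0.24; 1 0 0.15 0 0 0 0.25"
}}

```text
time: 20.15
tool_pos: [457.1, -325.9, 50.0]
tcp_rot: [-3.141, 0.0, 2.056]
contact_force: [-0.2, -0.3, 0.0]
grip_width: 0.5
finger_force: 0.0
```

Request:
{"method": "step_arm", "body": {
  "series": "1 0 0 -0.02 0 0 0.02; 1 0 0 -0.02 0 0 0.04; 1 0 0 -0.02 0 0 0.06; 1 0 0 -0.02 0 0 0.08; 1 0 0 -0.02 0 0 0.1; 1 0 0 -0.02 0 0 0.12; 1 0 0 -0.02 0 0 0.14; 1 0 0 -0.02 0 0 0.16; 1 0 0 -0.02 0 0 0.18; 1 0 0 -0.02 0 0 0.2; 1 0 0 -0.02 0 0 0.22; 1 0 0 -0.02 0 0 0.24; 1 0 0 -0.02 0 0 0.25; 1 -0.1 0 -0.02 0 0 0.25; 1 -0.16 0 -0.02 0 0 0.25; 1 -0.16 0 -0.02 0 0 0.25"
}}

```text
time: 21.75
tool_pos: [461.6, -334.3, 51.3]
tcp_rot: [-3.133, 0.001, 0.49]
contact_force: [-6.5, 12.5, 11.1]
grip_width: 0.2
finger_force: 7.7
```

Request:
{"method": "step_arm", "body": {
  "series": "1 -0.103 0.007 0 0 0 -0.0222; 1 -0.203 0.029 0 0 0 -0.0444; 1 -0.3 0.064 0 0 0 -0.0667; 1 -0.391 0.112 0 0 0 -0.0889; 1 -0.474 0.172 0 0 0 -0.1111; 1 -0.548 0.244 0 0 0 -0.1333; 1 -0.611 0.325 0 0 0 -0.1556; 1 -0.663 0.414 0 0 0 -0.1778; 1 -0.701 0.51 0 0 0 -0.2; 1 -0.726 0.609 0 0 0 -0.2222; 1 -0.737 0.712 0 0 0 -0.2444; 1 -0.737 0.737 0 0 0 -0.25"
}}

```text
time: 22.95
tool_pos: [437.4, -418.7, 51.6]
tcp_rot: [-3.139, -0.001, 2.065]
contact_force: [-8.2, -1.1, 4.2]
grip_width: 0.7
finger_force: 4.1
```

```bash
python3 idx.py 74
```

```text
[ 437.45 -418.71   51.63] 2.064815569411887 F [-8.16 -1.13  4.15] q6 -1.3812410036836906 r 62.11763208226128 az -151.42283944776702
side 0.68 [323. 178.] [ 470.65 -415.08] r 33.70580830473101 ang -129.30000747820554
```

Request:
{"method": "step_arm", "body": {
  "series": "1 -0.1 0.027 0 0 0 -0.0222; 1 -0.198 0.048 0 0 0 -0.0444; 1 -0.292 0.082 0 0 0 -0.0667; 1 -0.38 0.129 0 0 0 -0.0889; 1 -0.461 0.188 0 0 0 -0.1111; 1 -0.533 0.257 0 0 0 -0.1333; 1 -0.594 0.336 0 0 0 -0.1556; 1 -0.644 0.423 0 0 0 -0.1778; 1 -0.682 0.515 0 0 0 -0.2; 1 -0.706 0.612 0 0 0 -0.2222; 1 -0.717 0.712 0 0 0 -0.2444; 1 -0.717 0.737 0 0 0 -0.25"
}}

```text
time: 24.45
tool_pos: [520.0, -444.5, 53.0]
tcp_rot: [-3.132, 0.001, -2.647]
contact_force: [4.1, -10.9, -0.1]
grip_width: 0.0
finger_force: 5.5
```

```bash
python3 idx.py 75
```

```text
[ 520.   -444.54   53.02] -2.64747739242534 F [  4.14 -10.94  -0.11] q6 -2.88216054382459 r 62.19678929372568 az -63.24887708451593
side 0.68 [307. 166.] [ 519.85 -411.1 ] r 35.55330915071489 ang -38.43226375872259
top 0.68 [320. 198.] [ 524.48 -413.23] r 40.52594033947416 ang -36.71829816037066
```

Request:
{"method": "step_arm", "body": {
  "series": "1 0 -0.15 0 0 0 0; 1 0 -0.15 0 0 0 0.02; 1 0 -0.15 0 0 0 0.04; 1 0 -0.15 0 0 0 0.06; 1 0 -0.15 0 0 0 0.08; 1 0 -0.15 0 0 0 0.1; 1 0 -0.15 0 0 0 0.12; 1 0 -0.15 0 0 0 0.14; 1 0 -0.15 0 0 0 0.16; 1 0 -0.15 0 0 0 0.18; 1 0 -0.15 0 0 0 0.2; 1 0 -0.15 0 0 0 0.22; 1 0 -0.15 0 0 0 0.24; 1 0 -0.15 0 0 0 0.25"
}}

```text
time: 26.15
tool_pos: [523.6, -451.4, 51.4]
tcp_rot: [-3.141, 0.0, 2.056]
contact_force: [0.4, -0.2, -0.8]
grip_width: 0.4
finger_force: 0.0
```

Request:
{"method": "step_arm", "body": {
  "series": "1 0 0 0 0 0 0.02; 1 0 0 0 0 0 0.04; 1 0 0 0 0 0 0.06; 1 0 0 0 0 0 0.08; 1 0 0 0 0 0 0.1; 1 0 0 0 0 0 0.12; 1 0 0 0 0 0 0.14; 1 0 0 0 0 0 0.16; 1 0 0 0 0 0 0.18; 1 0 0 0 0 0 0.2; 1 0 0 0 0 0 0.22; 1 0 0 0 0 0 0.24; 1 0 0 0 0 0 0.25; 1 0.1 0 0 0 0 0.25; 1 0.14 0 0 0 0 0.25; 1 0.14 0 0 0 0 0.25"
}}

```text
time: 27.75
tool_pos: [519.8, -444.4, 52.5]
tcp_rot: [3.132, -0.001, 0.49]
contact_force: [5.3, -11.1, -5.7]
grip_width: 0.8
finger_force: 6.2
```

Request:
{"method": "step_arm", "body": {
  "series": "1 0.103 -0.007 0 0 0 -0.0222; 1 0.203 -0.029 0 0 0 -0.0444; 1 0.3 -0.064 0 0 0 -0.0667; 1 0.391 -0.112 0 0 0 -0.0889; 1 0.474 -0.172 0 0 0 -0.1111; 1 0.548 -0.244 0 0 0 -0.1333; 1 0.611 -0.325 0 0 0 -0.1556; 1 0.663 -0.414 0 0 0 -0.1778; 1 0.701 -0.51 0 0 0 -0.2; 1 0.726 -0.609 0 0 0 -0.2222; 1 0.737 -0.712 0 0 0 -0.2444; 1 0.737 -0.737 0 0 0 -0.25"
}}

```text
time: 28.95
tool_pos: [547.2, -359.5, 53.0]
tcp_rot: [3.134, 0.005, 2.067]
contact_force: [14.8, 4.8, -0.1]
grip_width: 0.4
finger_force: 7.8
```

```bash
python3 idx.py 76
```

```text
[ 547.18 -359.52   52.98] 2.0669876676769645 F [14.79  4.77 -0.14] q6 -1.1998085251374588 r 62.562920824651904 az 28.11188054499857
side 0.62 [286. 179.] [ 514.6  -346.27] r 48.338034243587394 ang 62.126939403554715
top 0.52 [290. 201.] [ 518.87 -350.98] r 46.55036985579767 ang 54.750670965162044
wrist 0.98 [216. 237.] [ 518.63 -357.15] r 41.51847952376249 ang 50.101664378651535
```

About 40° remains. I'll turn the last 40° and back off.

Request:
{"method": "step_arm", "body": {
  "series": "1 0.103 -0.007 0 0 0 -0.0222; 1 0.203 -0.029 0 0 0 -0.0444; 1 0.3 -0.064 0 0 0 -0.0667; 1 0.391 -0.112 0 0 0 -0.0889; 1 0.474 -0.172 0 0 0 -0.1111; 1 0.474 -0.172 0 0 0 -0.1111"
}}

```text
time: 29.85
tool_pos: [514.5, -330.4, 52.7]
tcp_rot: [3.137, 0.002, 2.764]
contact_force: [6.8, 14.0, 6.5]
grip_width: 0.6
finger_force: 8.1
```

Request:
{"method": "step_arm", "body": {
  "series": "1 0 0.2 0 0 0 0; 1 0 0.4 0 0 0 0; 1 0 0.4 -1 0 0 0; 1 0 0.4 -1 0 0 0; 1 0 0.4 -1 0 0 0; 1 0 0.4 -1 0 0 0"
}}

```text
time: 30.45
tool_pos: [525.1, -304.1, 131.7]
tcp_rot: [-3.141, 0.001, 2.757]
contact_force: [-0.3, 0.7, 0.5]
grip_width: 0.5
finger_force: 0.0
```

```bash
python3 idx.py 76 wrist w4.png 130,80,300,230; python3 - <<'E'
from h import *
w=cap("wrist")
for n,z in(("clamp_base",0),("clamp_post_top",68),("plate",12),("clamp_nut_centre",54)): print(n,[(round(d["p"],2),np.round(onz(w,d["position"],z))) for d in models.pinpoint(w,n)[:2]])
E
```

```text
[ 525.14 -304.11  131.66] 2.757221889724567 F [-0.26  0.7   0.54] q6 -1.8373918212480342 r 91.13040706873497 az 68.67602261909221
side 0.63 [291. 188.] [ 483.87 -337.82] r 51.82106379387427 ang 99.02920420382034
top 0.91 [290. 217.] [ 484.69 -351.7 ] r 38.01386840734886 ang 101.08489841001818
wrist 0.69 [195. 198.] [ 492.43 -347.41] r 41.588502484204 ang 89.41150169277313
clamp_base [(0.94, array([ 494., -390.,    0.])), (0.44, array([ 508., -378.,    0.]))]
clamp_post_top [(0.94, array([ 491., -501.,   68.]))]
plate [(0.88, array([ 612., -465.,   12.])), (0.75, array([ 495., -495.,   12.]))]
clamp_nut_centre [(0.8, array([ 493., -391.,   54.]))]
```

View pics/w4.png

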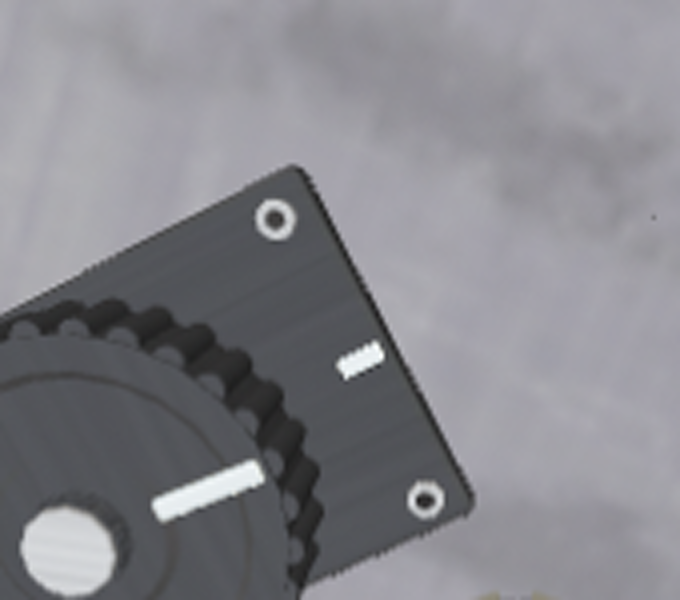

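The index bar at crop (210,490) lines up with the fixed index at (360,358), so the two full turns are done. Next I'll go round to the +x side of the post and push it towards -x.

Request:
{"method": "step_arm", "body": {
  "series": "1 -0.2 -0.5 0 0 0 0; 1 -0.4 -1 0 0 0 0; 1 -0.4 -1 0 0 0 0"
}}

```text
time: 31.3
tool_pos: [523.8, -395.9, 131.2]
tcp_rot: [-3.139, 0.002, 2.752]
contact_force: [-0.2, -0.2, 0.1]
grip_width: 0.6
finger_force: 0.0
```

Request:
{"method": "step_arm", "body": {
  "series": "1 -0.2 -0.5 0 0 0 0; 1 -0.4 -1 0 0 0 0; 1 -0.4 -1 0 0 0 0"
}}

```text
time: 31.6
tool_pos: [522.7, -481.7, 130.6]
tcp_rot: [-3.14, 0.001, 2.751]
contact_force: [0.3, 1.0, -0.6]
grip_width: 0.2
finger_force: 0.0
```

Request:
{"method": "step_arm", "body": {
  "series": "1 -0.24 -0.24 0 0 0 -0.02; 1 -0.24 -0.24 0 0 0 -0.04; 1 -0.24 -0.24 0.2 0 0 -0.061; 1 -0.24 -0.24 0.4 0 0 -0.061; 1 -0.24 -0.24 0.4 0 0 -0.061"
}}

```text
time: 32.1
tool_pos: [533.8, -499.9, 96.5]
tcp_rot: [3.137, -0.004, 3.139]
contact_force: [0.2, -1.3, -1.2]
grip_width: 0.2
finger_force: 0.0
```

```bash
python3 - <<'E'
from h import *
w=cap("wrist"); o=w["obs"]; print(o["tool_pos"],o["tcp_rot"],o["joint_positions"][5])
for n,z in(("clamp_post_top",68),("clamp_base",0)): print(n,[(round(d["p"],2),np.round(onz(w,d["position"],z))) for d in models.pinpoint(w,n)[:2]])
E
```

```text
[ 533.81840824 -499.92135432   96.53174689] [ 3.13696008 -0.00353551  3.13900602] -2.4257412177948576
clamp_post_top [(0.91, array([ 490., -502.,   68.]))]
clamp_base [(0.72, array([ 494., -391.,    0.]))]
```

Request:
{"method": "step_arm", "body": {
  "series": "1 0 0 0.3 0 0 0; 1 0 0 0.57 0 0 0; 1 0 0 0.57 0 0 0; 1 0.15 0 0.57 0 0 0; 1 0.26 0 0.57 0 0 0; 1 0.3 0 0.57 0 0 0; 1 0.3 0 0.57 0 0 0"
}}

```text
time: 32.95
tool_pos: [510.6, -502.5, 55.2]
tcp_rot: [-3.14, 0.001, 3.138]
contact_force: [-0.2, 0.7, -0.2]
grip_width: 0.5
finger_force: 0.0
```

Request:
{"method": "step_arm", "body": {
  "series": "1 0.049 -0.007 0.05 0 0 0.0056; 1 0.099 -0.012 0.05 0 0 0.0111; 1 0.148 -0.015 0.05 0 0 0.0167; 1 0.198 -0.017 0.05 0 0 0.0222; 1 0.25 -0.016 0.05 0 0 0.028; 1 0.297 -0.015 0.05 0 0 0.0333; 1 0.297 -0.015 0.05 0 0 0.0333"
}}

```text
time: 33.65
tool_pos: [486.5, -503.2, 50.1]
tcp_rot: [-3.142, -0.0, 2.928]
contact_force: [0.4, 0.3, 0.2]
grip_width: 0.6
finger_force: 0.1
```

```bash
python3 - <<'E'
from h import *
w=cap("wrist"); o=w["obs"]; print(o["tool_pos"],o["tcp_rot"],o["contact_force"])
for n,z in(("clamp_post_top",68),("plate",12),("clamp_nut_centre",54)): print(n,[(round(d["p"],2),np.round(onz(w,d["position"],z))) for d in models.pinpoint(w,n)[:2]])
E
```

```text
[ 486.50476456 -503.18104563   50.14361979] [-3.14159219e+00 -7.07408870e-05  2.92825497e+00] [0.3836912  0.29904524 0.22993634]
clamp_post_top [(0.67, array([ 469., -499.,   68.]))]
plate [(0.72, array([ 495., -497.,   12.]))]
clamp_nut_centre [(0.56, array([ 492., -390.,   54.]))]
```

The post is moving and the plate has stayed put. I'll carry on along the arc.

Request:
{"method": "step_arm", "body": {
  "series": "1 0.049 -0.007 0 0 0 0.0056; 1 0.099 -0.012 0 0 0 0.0111; 1 0.198 -0.017 0 0 0 0.0222; 1 0.297 -0.015 0 0 0 0.0333; 1 0.396 -0.006 0 0 0 0.0444; 1 0.494 0.01 0 0 0 0.0556; 1 0.591 0.031 0 0 0 0.0667; 1 0.686 0.061 0 0 0 0.0778; 1 0.778 0.097 0 0 0 0.0889; 1 0.868 0.14 0 0 0 0.1; 1 0.955 0.188 0 0 0 0.1111; 1 0.955 0.188 0 0 0 0.1111"
}}

```text
time: 35.05
tool_pos: [414.9, -471.9, 50.0]
tcp_rot: [-3.142, -0.001, 2.231]
contact_force: [-1.0, -1.0, -0.7]
grip_width: 0.6
finger_force: 0.0
```

Request:
{"method": "step_arm", "body": {
  "series": "1 0.049 -0.007 0 0 0 0.0056; 1 0.099 -0.012 0 0 0 0.0111; 1 0.198 -0.017 0 0 0 0.0222; 1 0.297 -0.015 0 0 0 0.0333; 1 0.396 -0.006 0 0 0 0.0444; 1 0.494 0.01 0 0 0 0.0556; 1 0.591 0.031 0 0 0 0.0667; 1 0.686 0.061 0 0 0 0.0778; 1 0.778 0.097 0 0 0 0.0889; 1 0.82 0.118 0 0 0 0.094; 1 0.82 0.118 0 0 0 0.094"
}}

```text
time: 36.15
tool_pos: [382.6, -414.6, 50.0]
tcp_rot: [-3.141, -0.0, 1.643]
contact_force: [0.2, -0.4, -0.1]
grip_width: 0.4
finger_force: 0.1
```

Request:
{"method": "step_arm", "body": {
  "series": "1 -0.2 0 0 0 0 0; 1 -0.5 0 0 0 0 0; 1 -0.5 0 -0.5 0 0 0; 1 -0.5 0 -1 0 0 0; 1 -0.5 0 -1 0 0 0; 1 -0.5 0 -1 0 0 0"
}}

```text
time: 36.75
tool_pos: [385.9, -455.1, 130.7]
tcp_rot: [3.14, 0.002, 1.643]
contact_force: [0.3, -0.7, -0.8]
grip_width: 0.6
finger_force: 0.0
```

Request:
{"method": "step_arm", "body": {
  "series": "1 -0.3 0 -0.5 0 0 0; 1 -0.3 0 -1 0 0 0; 1 -0.3 0 -1 0 0 0; 1 -0.3 0 -1 0 0 0"
}}

```text
time: 37.15
tool_pos: [387.0, -478.3, 209.2]
tcp_rot: [-3.141, -0.001, 1.642]
contact_force: [-0.4, 0.3, -0.3]
grip_width: 0.5
finger_force: 0.0
```

```bash
python3 idx.py 76; python3 - <<'E'
from h import *
for nm in("wrist","top"):
  w=cap(nm)
  if nm=="wrist": save(w,"end.png",s=1.5)
  for n,z in(("clamp_post_top",68),("plate",12)): print(nm,n,[(round(d["p"],2),np.round(onz(w,d["position"],z))) for d in models.pinpoint(w,n)[:3]])
E
```

```text
[ 387.03 -478.33  209.16] 1.641949104128861 F [-0.37  0.31 -0.29] q6 -1.086328203646666 r 137.8345271126433 az -139.60429706407263
side 0.82 [291. 186.] [ 489.44 -342.15] r 46.9231745306997 ang 93.12146842366072
top 0.56 [286. 216.] [ 486.93 -343.49] r 45.79340726128059 ang 96.3583224280844
wrist 0.97 [377.  65.] [ 491.56 -348.08] r 40.91927147409664 ang 90.6103221801139
wrist clamp_post_top [(0.89, array([ 382., -400.,   68.]))]
wrist plate [(0.93, array([ 497., -501.,   12.])), (0.57, array([ 612., -472.,   12.]))]
top clamp_post_top [(0.74, array([ 384., -391.,   68.]))]
top plate [(0.74, array([ 497., -495.,   12.])), (0.59, array([ 623., -469.,   12.]))]
```

View pics/end.png

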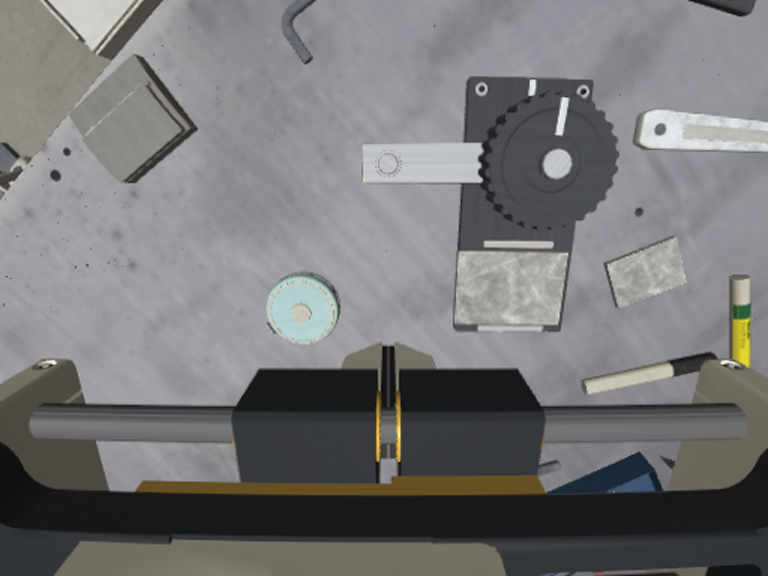

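The strap now stands square off the base, with its post at px (388,163). The plate still lies between its stops at (512,288), and the nut's index at (562,116) points to the back end. The arm is clear, so I'm handing in.

```bash
python3 -c "
from plant import order
print(order.close_job())"
```

```text
the job is handed in; nothing more can be done
None
```

The nut on the plate's clamp is loosened two full turns and its strap is swung about 85° clockwise off the plate; the plate is still between its stops, nothing else was touched, and the job is handed in (no verdict was returned).

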